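# Wind the sample jar up under the mill spout

### The arm

A 6-joint arm with a two-finger parallel gripper is mounted at the origin on the work surface. World frame = base frame: x ahead of the robot, y to its left, z up, the work surface at z = 0. Lengths are in m, angles in rad, forces in N, time in s.
With the tool pointing down it reaches from about 0.4 to 0.825 m from the base axis. Payload 7 kg.
Tool frame: the origin (TCP) lies at the very end of the fingers, on their centre line; the grasp point (between the pads) lies 19 mm behind it (arm.grasp_offset is the distance from the TCP to the grasp point, in m); z points along the fingers, y is the line along which they close (so a half turn about z gives the same grasp; the last joint's range is limited). The gripper opens to 88 mm and grips with 3 to 60 N. Pads are 19 mm wide; open, the fingers measure 130 mm over their backs; the gripper's body (78 mm by 193 mm) begins 47 mm behind the grasp point.
Start: joints at [-0.968, 0.359, 0.012, 0, -1.224, -0.288], TCP at [0.209, -0.642, 0.227] pointing down, gripper open.
Joint ranges: [-3.07, 3.07], [-1.43, 2.12], [-1.02, 1.25], [-3.03, 1.67], [-3.05, -0], [-3.03, 3.03]. Speed limits (rad/s): [2.39, 2.39, 3.01, 3.14, 3.14, 3.14].

### API

Orientations are given as [roll, pitch, yaw] about the fixed x, y, z axes, in that order (R = Rz(yaw) Ry(pitch) Rx(roll)).
In Python, from station import get_state, cams, arm, nets gives the robot as it stands.
- The arm moves only by the shell command python3 -m creep 'ROWS' [FORCE]. ROWS is a JSON object of lists of equal length, an entry for each row: "translation": the shift along the world's x, y, z in mm, a list of three; "spin": the turn about the world's z in rad; "gripper": the opening, from 0 (shut) to 1 (fully open). In form: {"translation": [[dx, dy, dz], ...], "spin": [spin, ...], "gripper": [gripper, ...]}. A call has 1 to 8 rows; each row shifts and turns the commanded pose from where the row before left it; what a row does not reach is not made up. A row lasts 1/10 s, in which the tool goes at most 50 mm and 8.59 degrees, less where a joint would pass 70% of its speed; a pose out of reach is approached as far as the arm can. A call is refused whole if a number of a shift passes 50 or a number of a turn 0.15, either way. A call with a gripper value outside its range is refused whole. The fingers move at their own pace and stop on an object; FORCE is the grip in N (left out, the last holds). Time passes only in rows, so rows that do not move let the fingers close. It gives the time, the measured TCP pose, the force, the opening and the grip force at its end, in the units of the state.
- get_state(): the state, without advancing time (a new reading comes with each control period).
- cams.grab_frame(name): name is "side" or "top" or "wrist"; returns a dict with "img" (480x640x3 uint8, red, green, blue), "mtx" (3x3 intrinsics, pixels), "R" (3x3) and "t" (3): a world point X has camera coordinates R X + t. Camera axes: x right, y down, z forward; pixel columns grow to the right and rows downward; lengths in m; the calibration is good to about 2 mm. A picture is of the moment at which its call begins. There is no depth.
- arm.job_done(): hands the job in; it is judged then, once.
Trained networks look in the newest picture that a camera, given by its name, has taken for a name from the list of things; names that differ only in an ending like _2 or _b are one class to them, and where a whole thing is asked for, a point or a joint stands for the part that bears it (a point fixed in the world has none). Each returns a list of dicts, best first, with "confidence" (0 to 1); they miss things now and then, are a little off and sometimes report something else, mostly with a low value. They report only what shows in the picture. A call takes as long as a camera call. They do not tell look-alikes from the thing itself.
- nets.search_frame(camera, label): "centre" ([x, y, z] in m, in world coordinates, good to about 4 mm: the middle of the surface that is visible of it).
- nets.pinpoint(camera, label): "centre" ([x, y, z] in m, in world coordinates, good to about 4 mm: a listed point, or the origin of a listed thing).
The state is a dict: "t": time; "q": joint angles; "qd": joint speeds; "joint_efforts": joint torques, N m; "eef_pos": TCP position; "ee_rot": TCP orientation; "force": force on the tool from outside, world axes, zero at the start; "moment": the same for the moment, N m; "width": finger opening in m; "gripper_force": force on a finger pad.
Only numpy, scipy, OpenCV 4.12 (cv2) and the standard library are available. Lean on these libraries where they do the work, as an engineer would, in place of code of your own. Each camera call takes 0.05 s, during which the arm holds its last target. There are 200 camera calls.

### The job

Set the open blue jar down gently and upright in the middle of the mill's lift plate, under the spout, and let go of it. Then wind the red-handled crank clockwise (seen from above) until the lift is fully up at its stop, with the jar still standing centred on the plate. Never tip the jar over, and leave the white jar and the amber bottle standing where they are.

Things in the scene. Friction and masses are not known exactly. Their poses are not given: they have to be found in the camera images.
- jar: open straight-sided blue plastic jar, the one to be moved: outer diameter 58 mm, height 110 mm, wall 3 mm, about 0.18 kg; starts upright on the table. Origin at the centre of its underside, z up along the jar.
- lift: square aluminium lift plate 120 x 120 mm, 10 mm thick, with a black ring 80 mm across painted round its middle. Origin at the centre of its top face, z up; top face 60 mm above the table at the bottom of its travel, 140 mm at the top; the crank raises it 8 mm per radian. Its x and y axes are those of the mill.
- mill: the fixed white mill. Origin on the table straight below the spout. Its housing (240 mm along x, 200 mm along y, 390 mm high, steel hopper above it to 500 mm) stands on the -y side, its face 115 mm from the origin. A base plate 200 mm wide and 12 mm high reaches from y = -335 to +245 mm.
- spout (a point): centre of the mouth (lower end) of the fixed steel spout, a vertical tube 50 mm in diameter straight above the middle of the lift plate, mouth 265 mm above the table; a chute joins its upper end to the housing on the -y side. There is no room for an upright gripper between jar and spout: bring the jar in from the open side with the tool tilted.
- crank (a joint): turn of the hand crank in rad about its vertical axis; grows as the crank turns clockwise seen from above, which raises the lift. Runs from 0 (lift down) to a stop at 10 (lift fully up, about one and a half turns); it starts between 0 and 1.5 and stays where it is left (about 4 N at the handle turns it).
- crank_axis (a point): point on the crank's vertical axis at the height of crank_grip (97 mm above the table). The crank stands on a grey gearbox 85 x 85 mm, 45 mm high, 220 mm to the +y side of the lift plate's centre (and 20 mm to its +x side); the crank arm, 24 mm wide, has its top 64 mm above the table.
- crank_grip (a point): point to grip on the red crank handle, 60 mm from the crank's axis, 97 mm above the table. The handle is an upright flat bar fixed to the arm (it does not spin): 34 mm wide along its x axis (which points outward from the crank's axis), 16 mm thick along its y axis (the direction of turning), 56 mm high, top 120 mm above the table. z up.
- white_jar: bystander: closed white jar with a green lid, diameter 64 mm, height 95 mm. Origin at the centre of its underside.
- amber_bottle: bystander: closed amber bottle with a white cap, diameter 60 mm, height 120 mm. Origin at the centre of its underside.
Things that resemble listed ones, but are neither listed nor needed, are in the scene too. There is more than one size of the jar; the job needs the largest.

How it is judged:
On the way, in this order (a step that is already met when the one before it is completed fails the run):
1. the jar stands upright on the middle of the lift plate (within 20 mm), let go, while the lift is still low (crank below 3 rad) (horizontal distance between jar and lift below 0.02 m and angle between jar's own z axis and vertical below 0.1 rad and z of jar in the frame of lift between -0.006 and 0.006 m and contact force between the fingers and jar below 0.1 N and value of joint crank below 3 rad), for 0.2 s.
2. the crank is wound to the top (above 9.7 rad) with the jar still standing on the plate (horizontal distance between jar and lift below 0.02 m and angle between jar's own z axis and vertical below 0.1 rad and z of jar in the frame of lift between -0.006 and 0.006 m and value of joint crank above 9.7 rad), for 0.2 s.
At the end, for the whole second after the job is handed in: The lift is fully up (crank above 9.7 rad, its stop is at 10) and the jar stands upright (within 0.1 rad), at rest and released, on the lift plate within 20 mm of its middle; the white jar and the amber bottle stand upright within 30 mm of where they were (all of step 2 and linear speed of jar below 0.02 m/s and contact force between the fingers and jar below 0.1 N and angle between each of white_jar, amber_bottle's own z axis and vertical below 0.1 rad); the robot touches nothing.
It fails at once if the jar is tipped by more than 0.8 rad (angle between jar's own z axis and vertical above 0.8 rad).
It fails at once if the jar is dropped or pressed on the lift plate with more than 50 N (contact force between jar and lift above 50 N).
It fails at once if the white jar is moved by more than 30 mm (distance of white_jar from where it was at the start of the episode above 0.03 m).
It fails at once if the amber bottle is moved by more than 30 mm (distance of amber_bottle from where it was at the start of the episode above 0.03 m).
It also fails if it takes over 72 s, if anything falls off the work surface, if the arm or the gripper's body presses on something with over 40 N, if the wrist force passes 120 N, or if a joint passes its speed limit or range.

## Working session

There is one attempt and no reset: what is moved stays moved. The work goes in short steps, Python scripts to look and compute and a shell command to move; the robot and the scene stay as the last step left them, time stands still between calls to the robot, and variables do not carry over. Pictures are saved under pics/ and viewed, at most 10 in all, crops included, and the job is handed in when it is done.

```bash
mkdir -p pics
cat > h.py <<'E'
import numpy as np, cv2
from station import get_state, cams, arm, nets
def snap(cam, name=None):
    f=cams.grab_frame(cam)
    if name: cv2.imwrite(f'pics/{name}.png', f['img'][:,:,::-1])
    return f
def proj(f,X):
    p=f['mtx']@(f['R']@np.asarray(X,float)+f['t']); return p[:2]/p[2]
def onz(f,uv,z):
    d=f['R'].T@np.linalg.solve(f['mtx'],[uv[0],uv[1],1.]); c=-f['R'].T@f['t']
    return c+d*(z-c[2])/d[2]
def tri(obs):  # [(frame,uv),...]
    A=[];b=[]
    for f,uv in obs:
        d=f['R'].T@np.linalg.solve(f['mtx'],[uv[0],uv[1],1.]); d/=np.linalg.norm(d); c=-f['R'].T@f['t']
        P=np.eye(3)-np.outer(d,d); A.append(P); b.append(P@c)
    return np.linalg.lstsq(np.vstack(A),np.hstack(b),rcond=None)[0]
E
python3 - <<'E'
from h import *
np.set_printoptions(precision=3,suppress=True)
F={c:snap(c,c+'0') for c in('side','top','wrist')}
a=np.hstack([F['side']['img'],F['top']['img']]); 
for c,f in F.items(): print(c,'pos',-f['R'].T@f['t'],'fwd',f['R'][2],'right',f['R'][0])
for c in('side','top'):
  for l in('jar','lift','mill','spout','crank','crank_axis','crank_grip','white_jar','amber_bottle'):
    print(c,l,[(np.round(d['centre'],3).tolist(),round(d['confidence'],2), proj(F[c],d['centre']).round().tolist()) for d in nets.pinpoint(c,l)])
print(get_state(), arm.grasp_offset)
E
```

```text
side pos [0.282 0.684 0.867] fwd [ 0.202 -0.608 -0.768] right [-0.952 -0.307 -0.007]
top pos [0.39  0.113 1.192] fwd [ 0.078  0.007 -0.997] right [-0.021 -1.    -0.009]
wrist pos [ 0.142 -0.663  0.384] fwd [ 0.249  0.084 -0.965] right [-0.311  0.95   0.002]
side jar [([0.343, 0.246, -0.001], 0.8, [356.0, 340.0]), ([0.438, 0.366, -0.002], 0.71, [293.0, 381.0]), ([0.443, 0.26, -0.006], 0.63, [308.0, 334.0])]
side lift [([0.581, -0.192, 0.066], 0.81, [313.0, 159.0])]
side mill [([0.58, -0.19, 0.003], 0.78, [313.0, 178.0])]
side spout [([0.583, -0.192, 0.261], 0.58, [310.0, 95.0])]Traceback (most recent call last):
  File "<stdin>", line 8, in <module>
ValueError: it knows: amber_bottle, crank_axis, crank_grip, jar, lift, mill, spout, white_jar
```

View pics/side0.png

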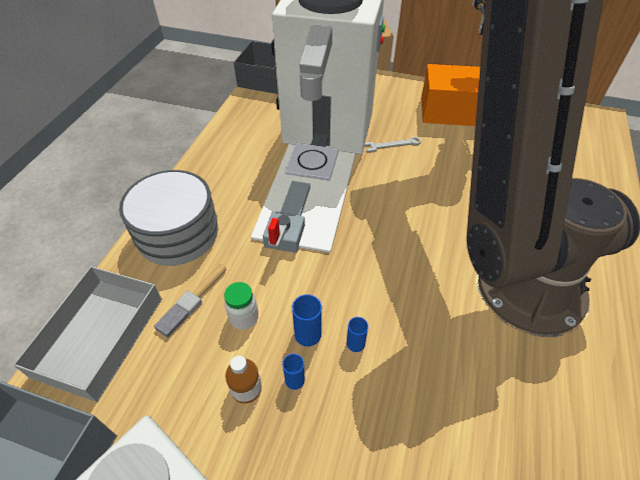

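View pics/top0.png

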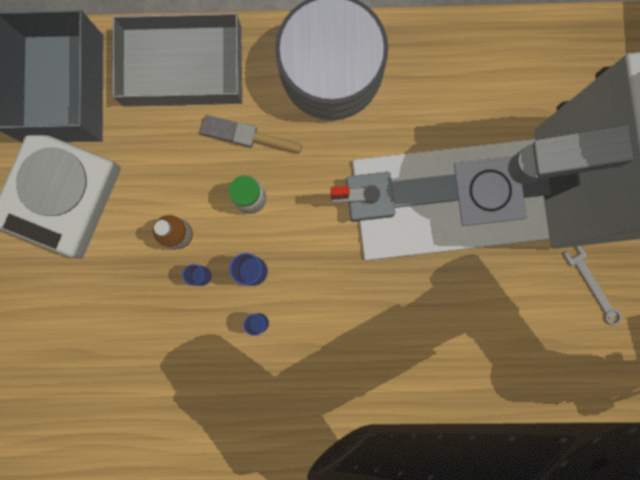

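Run:
```python
from h import *
np.set_printoptions(precision=3,suppress=True)
F={c:snap(c) for c in('side','top')}
for c in('side','top'):
  for l in('jar','lift','mill','spout','crank_axis','crank_grip','white_jar','amber_bottle'):
    print(c,l,[(np.round(d['centre'],3).tolist(),round(d['confidence'],2), proj(F[c],d['centre']).round().tolist()) for d in nets.pinpoint(c,l)])
print({k:np.round(v,3).tolist() for k,v in get_state().items()}, arm.grasp_offset)
# crop and ring fit
s=F['side']['img'][270:410,230:400]; t=F['top']['img'][240:350,170:290]
im=np.hstack([cv2.resize(s,(400,330)),cv2.resize(t,(360,330))])
cv2.imwrite('pics/jars.png',im[:,:,::-1])
```

```text
side jar [([0.34, 0.252, -0.003], 0.69, [356.0, 344.0]), ([0.445, 0.259, -0.004], 0.66, [307.0, 333.0]), ([0.437, 0.366, -0.0], 0.61, [294.0, 381.0])]
side lift [([0.584, -0.191, 0.068], 0.9, [311.0, 159.0])]
side mill [([0.581, -0.188, 0.002], 0.97, [312.0, 178.0])]
side spout [([0.58, -0.195, 0.262], 0.94, [312.0, 95.0])]
side crank_axis [([0.577, 0.029, 0.094], 0.73, [284.0, 211.0])]
side crank_grip [([0.581, 0.091, 0.097], 0.75, [272.0, 229.0])]
side white_jar [([0.591, 0.271, -0.001], 0.84, [241.0, 319.0])]
side amber_bottle [([0.522, 0.413, -0.004], 0.65, [245.0, 391.0])]
top jar [([0.444, 0.26, -0.001], 0.84, [254.0, 271.0]), ([0.348, 0.255, -0.001], 0.84, [258.0, 320.0]), ([0.437, 0.367, 0.001], 0.83, [200.0, 275.0])]
top lift [([0.582, -0.183, 0.069], 0.74, [486.0, 190.0])]
top mill [([0.582, -0.19, -0.0], 0.66, [481.0, 196.0]), ([0.521, 0.409, 0.001], 0.23, [178.0, 233.0])]
top spout [([0.585, -0.187, 0.267], 0.85, [522.0, 165.0])]
top crank_axis [([0.579, 0.028, 0.101], 0.81, [375.0, 191.0])]
top crank_grip [([0.578, 0.089, 0.101], 0.69, [341.0, 192.0])]
top white_jar [([0.582, 0.268, 0.001], 0.73, [249.0, 201.0]), ([0.585, -0.187, 0.068], 0.39, [489.0, 188.0]), ([0.577, 0.029, 0.099], 0.33, [374.0, 192.0])]
top amber_bottle [([0.523, 0.411, 0.002], 0.73, [177.0, 232.0])]
{'t': 1.25, 'q': [-0.968, 0.359, 0.012, 0.0, -1.224, -0.288], 'qd': [-0.0, 0.002, 0.003, 0.001, -0.001, -0.0], 'joint_efforts': [-0.001, -58.239, 29.33, 7.002, 0.012, -0.0], 'eef_pos': [0.209, -0.642, 0.227], 'ee_rot': [-3.142, 0.0, -2.827], 'force': [-0.668, -0.492, 0.425], 'moment': [0.046, 0.019, -0.011], 'gripper_force': 0.0, 'width': 0.088} 0.0188
```

View pics/jars.png

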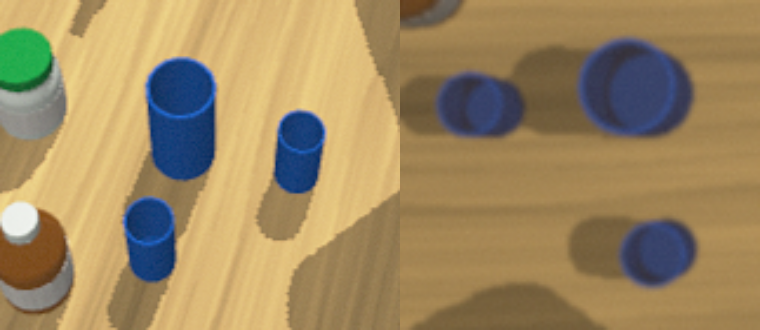

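Run:
```python
from h import *
from scipy.optimize import minimize
F={c:cv2 and snap(c) for c in('side','top')}
def blue(f): 
    h=cv2.cvtColor(f['img'],cv2.COLOR_RGB2HSV); return ((h[...,0]>105)&(h[...,0]<130)&(h[...,1]>120))
M={}
for c,(u,v) in dict(side=(307,320),top=(248,270)).items():
    n,lab,st,ce=cv2.connectedComponentsWithStats(blue(F[c]).astype(np.uint8)); M[c]=lab==lab[v,u]; print(c,st[lab[v,u]])
th=np.linspace(0,2*np.pi,60)
def cost(p):
    x,y,h,r=p; s=0
    for c in M:
        P=[proj(F[c],(x+r*np.cos(a),y+r*np.sin(a),z)) for a in th for z in(0,h)]
        m=np.zeros((480*4,640*4),np.uint8); cv2.fillConvexPoly(m,cv2.convexHull(((np.array(P)+.5)*4).astype(np.int32)),1)
        m=cv2.resize(m.astype(np.float32),(640,480),interpolation=cv2.INTER_AREA); s+=np.abs(m-M[c]).sum()
    return s
r=minimize(cost,[.4445,.2595,.11,.029],method='Nelder-Mead',options=dict(initial_simplex=[[.4445,.2595,.11,.029],[.45,.2595,.11,.029],[.4445,.265,.11,.029],[.4445,.2595,.116,.029],[.4445,.2595,.11,.033]]))
print('jar',r.x.round(4),r.fun)
# ring: dark pixels near predicted
obs=[]
for c in F:
    u,v=proj(F[c],(.583,-.189,.067)).astype(int); g=cv2.cvtColor(F[c]['img'],cv2.COLOR_RGB2GRAY)
    k=(26,16) if c=='side' else (26,26)
    roi=g[v-k[1]:v+k[1],u-k[0]:u+k[0]]; m=(roi<85).astype(np.uint8)
    n,lab,st,ce=cv2.connectedComponentsWithStats(m,connectivity=8)
    i=1+np.argmax(st[1:,4]); ys,xs=np.nonzero(lab==i)
    hull=cv2.convexHull(np.stack([xs,ys],1).astype(np.int32)); e=cv2.fitEllipse(hull)
    cc=(e[0][0]+u-k[0],e[0][1]+v-k[1]); obs.append((F[c],cc)); print(c,st[1:],cc,e)
X=tri(obs); print('ring',X.round(4),[ (proj(f,X)-uv).round(2) for f,uv in obs])
# handle red blob
ob=[]
for c in F:
    h=F[c]['img'].astype(int); m=((h[...,0]>150)&(h[...,1]<60)&(h[...,2]<60)).astype(np.uint8)
    n,lab,st,ce=cv2.connectedComponentsWithStats(m); i=1+np.argmax(st[1:,4]); print(c,st[i],ce[i])
```

```text
side [ 292  295   30   51 1261]
top [     0      0    640    480 306756]
jar [ 0.652   0.1675 -1.1186  0.7005] 204045.875
side [[ 26   0  19   4  53]
 [ 13   7  29  20 106]] (np.float64(312.06422233581543), np.float64(159.3865203857422)) ((27.06422233581543, 16.386520385742188), (19.640230178833008, 29.22858428955078), 88.87398529052734)
top [[ 45   0   7  17  90]
 [  6   6  43  43 377]] (np.float64(490.16224098205566), np.float64(189.95562744140625)) ((27.162240982055664, 26.95562744140625), (41.73851776123047, 42.850196838378906), 123.90320587158203)
ring [ 0.5812 -0.1899  0.0687] [array([-0.01, -0.  ]), array([0.  , 0.01])]
side [268 219  11  11  73] [272.84931507 223.94520548]
top [332 187  17   8 112] [339.64285714 190.23214286]
```

```bash
python3 -m creep '{"translation":[[25,45,10],[25,45,10],[25,45,0],[25,45,0],[25,45,0],[25,45,0],[25,45,0],[15,45,0]],"spin":[-0.1,-0.1,-0.1,-0.1,-0.1,-0.1,-0.1,-0.1],"gripper":[1,1,1,1,1,1,1,1]}'
```

```text
t: 2.15
eef_pos: [0.3942, -0.2907, 0.2459]
ee_rot: [3.142, 0.001, 2.653]
force: [0.2, -0.3, 0.2]
width: 0.0878
gripper_force: 0.0
```

Run:
```python
from h import *
from scipy.optimize import minimize
F={c:snap(c) for c in('side','top')}
M={}
for c,(u,v) in dict(side=(307,325),top=(248,270)).items():
    i=F[c]['img'].astype(int); b=((i[...,2]-i[...,0]>25)).astype(np.uint8)
    n,lab,st,ce=cv2.connectedComponentsWithStats(b); M[c]=lab==lab[v,u]; print(c,st[lab[v,u]],lab[v,u])
th=np.linspace(0,2*np.pi,60)
def cost(p):
    x,y,h,r=p; s=0
    for c in M:
        P=[proj(F[c],(x+r*np.cos(a),y+r*np.sin(a),z)) for a in th for z in(0,h)]
        m=np.zeros((480*4,640*4),np.uint8); cv2.fillConvexPoly(m,cv2.convexHull(((np.array(P)+.5)*4).astype(np.int32)),1)
        m=cv2.resize(m.astype(np.float32),(640,480),interpolation=cv2.INTER_AREA); s+=np.abs(m-M[c]).sum()
    return s
x0=np.array([.4445,.2595,.11,.029])
r=minimize(cost,x0,method='Nelder-Mead',options=dict(initial_simplex=np.vstack([x0,x0+np.diag([.006,.006,.006,.004])])))
print('jar',r.x.round(4),r.fun)
```

```text
side [ 292  294   30   52 1299] 5
top [230 254  32  31 551] 1
jar [0.4433 0.2631 0.1128 0.0266] 408.25
```

```bash
python3 -m creep '{"translation":[[10,45,0],[10,45,0],[10,45,0],[10,45,0],[10,45,0],[10,45,0],[0,45,0],[0,45,0]],"spin":[-0.05,-0.05,-0.05,-0.04,0,0,0,0],"gripper":[1,1,1,1,1,1,1,1]}'
```

```text
t: 3.05
eef_pos: [0.453, 0.0691, 0.2459]
ee_rot: [3.141, 0.0, 2.467]
force: [1.6, 0.3, 0.5]
width: 0.0879
gripper_force: 0.0
```

```bash
python3 -m creep '{"translation":[[0,45,0],[-3,45,0],[0,40,0],[0,0,0]],"spin":[0,0,0,0],"gripper":[1,1,1,1]}'
python3 - <<'E'
from h import *
from scipy.optimize import minimize
F={c:snap(c,c+'1') for c in('side','wrist')}
for c in F: print(c,[(np.round(d['centre'],3).tolist(),round(d['confidence'],2), proj(F[c],d['centre']).round().tolist()) for d in nets.pinpoint(c,'jar')])
M={}
for c in F:
    u,v=proj(F[c],(.4445,.26,.05)).astype(int)
    h=cv2.cvtColor(F[c]['img'],cv2.COLOR_RGB2HSV); b=((h[...,0]>100)&(h[...,0]<130)&(h[...,1]>110)).astype(np.uint8)
    n,lab,st,ce=cv2.connectedComponentsWithStats(b); M[c]=lab==lab[v,u]; print(c,u,v,st[lab[v,u]],lab[v,u])
    cv2.imwrite(f'pics/m_{c}.png',M[c]*255)
th=np.linspace(0,2*np.pi,60)
def cost(p):
    x,y,h,r=p; s=0
    for c in M:
        P=[proj(F[c],(x+r*np.cos(a),y+r*np.sin(a),z)) for a in th for z in(0,h)]
        m=np.zeros((480*4,640*4),np.uint8); cv2.fillConvexPoly(m,cv2.convexHull(((np.array(P)+.5)*4).astype(np.int32)),1)
        m=cv2.resize(m.astype(np.float32),(640,480),interpolation=cv2.INTER_AREA); s+=np.abs(m-M[c]).sum()/M[c].sum()
    return s
x0=np.array([.4445,.2595,.11,.029])
r=minimize(cost,x0,method='Nelder-Mead',options=dict(initial_simplex=np.vstack([x0,x0+np.diag([.006,.006,.006,.004])])))
print('jar',r.x.round(4),r.fun)
E
```

```text
t: 3.45
eef_pos: [0.4547, 0.197, 0.2454]
ee_rot: [3.14, -0.009, 2.479]
force: [-0.4, -0.8, 0.4]
width: 0.0875
gripper_force: 0.0
side [([0.438, 0.366, 0.0], 0.76, [293.0, 380.0]), ([0.443, 0.26, -0.002], 0.57, [308.0, 334.0]), ([0.34, 0.251, -0.004], 0.55, [356.0, 344.0])]
wrist [([0.442, 0.261, -0.002], 0.97, [360.0, 158.0]), ([0.339, 0.252, -0.0], 0.8, [292.0, 82.0]), ([0.44, 0.369, 0.0], 0.69, [445.0, 89.0])]
side 306 320 [ 292  295   29   51 1270] 22
wrist 366 164 [ 342  129   73   74 2426] 28
jar [0.4439 0.2626 0.1109 0.0275] 0.9169847566714919[ WARN:0@5.456] global loadsave.cpp:1063 imwrite_ Unsupported depth image for selected encoder is fallbacked to CV_8U.
```

View pics/wrist1.png

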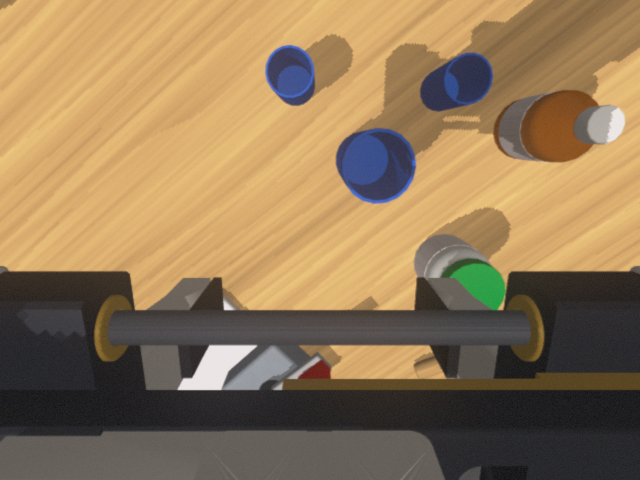

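View pics/side1.png

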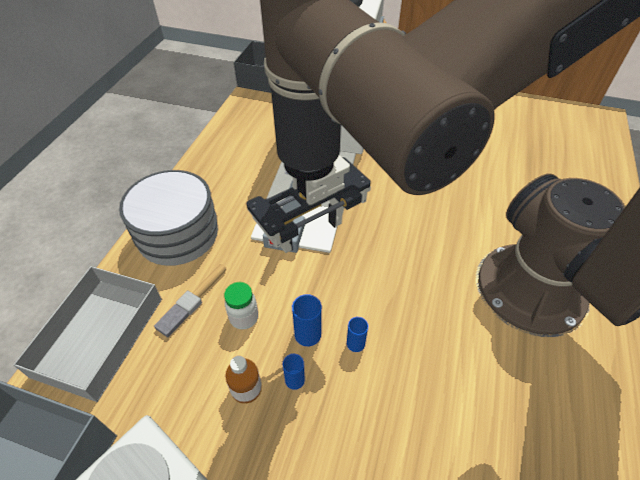

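Run:
```python
from h import *
f=snap('side'); s=get_state(); p=s['eef_pos']; print(s['q'])
R=f['R'].T
for L in range(0,400,20):
    X=np.array([p[0],p[1],p[2]+L/1e3]); c=f['R']@X+f['t']
    print(L, proj(f,X).round(0), 'px/mm %.3f'%(f['mtx'][0,0]/c[2]/1e3), 'R50 bottom v %.0f'%proj(f,X+[-.011,.049,0])[1])
t=cv2.imread('pics/side1.png'); cv2.imwrite('pics/crop.png',cv2.resize(t[0:270,220:400],None,fx=2.2,fy=2.2,interpolation=cv2.INTER_CUBIC))
```

```text
[ 0.79332336  0.04479847 -0.34111888 -0.00937234 -1.18498781 -3.02958207]
0 [311. 233.] px/mm 0.561 R50 bottom v 256
20 [311. 226.] px/mm 0.571 R50 bottom v 248
40 [311. 218.] px/mm 0.583 R50 bottom v 241
60 [311. 210.] px/mm 0.594 R50 bottom v 233
80 [311. 202.] px/mm 0.607 R50 bottom v 225
100 [310. 193.] px/mm 0.619 R50 bottom v 216
120 [310. 184.] px/mm 0.633 R50 bottom v 208
140 [310. 175.] px/mm 0.646 R50 bottom v 198
160 [310. 165.] px/mm 0.661 R50 bottom v 189
180 [310. 155.] px/mm 0.676 R50 bottom v 178
200 [309. 144.] px/mm 0.692 R50 bottom v 168
220 [309. 133.] px/mm 0.708 R50 bottom v 156
240 [309. 121.] px/mm 0.726 R50 bottom v 145
260 [308. 109.] px/mm 0.744 R50 bottom v 132
280 [308.  96.] px/mm 0.763 R50 bottom v 119
300 [308.  82.] px/mm 0.783 R50 bottom v 105
320 [307.  68.] px/mm 0.804 R50 bottom v 91
340 [307.  53.] px/mm 0.827 R50 bottom v 75
360 [307.  37.] px/mm 0.851 R50 bottom v 59
380 [306.  19.] px/mm 0.876 R50 bottom v 41
```

View pics/crop.png

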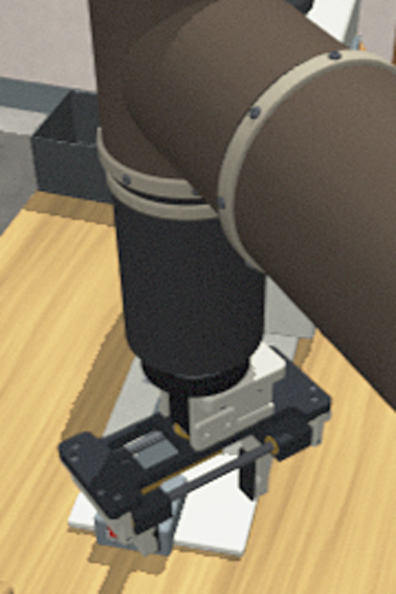

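Run:
```python
from h import *
a=cv2.imread('pics/side0.png')[0:120,260:400]; b=cv2.imread('pics/top0.png')[110:220,450:640]
cv2.imwrite('pics/spout.png',np.vstack([np.hstack([cv2.resize(a,(700,600),interpolation=cv2.INTER_CUBIC)[:, :400] , cv2.resize(b,(1036,600),interpolation=cv2.INTER_CUBIC)[:,200:600]])]))
f=snap('side'); g=snap('top'); m=np.deg2rad(6.2); o=np.array([.5812,-.1899])
for z in (.265,.30,.33,.36,.40):
    for r in((0,0),(0,25),(25,0),(-25,0)):
        w=o+np.array([[np.cos(m),-np.sin(m)],[np.sin(m),np.cos(m)]])@np.array(r)/1e3
        p=proj(f,(*w,z)); q=proj(g,(*w,z)); print(z,r,'side crop',((p-[260,0])*5).round(),'top crop',((q-[450,110])*5.45-[200,0]+[400,0]).round())
```

```text
0.265 (0, 0) side crop [254. 473.] top crop [601. 315.]
0.265 (0, 25) side crop [243. 503.] top crop [514. 326.]
0.265 (25, 0) side crop [202. 467.] top crop [588. 228.]
0.265 (-25, 0) side crop [307. 479.] top crop [615. 401.]
0.3 (0, 0) side crop [253. 405.] top crop [642. 287.]
0.3 (0, 25) side crop [241. 435.] top crop [551. 299.]
0.3 (25, 0) side crop [199. 399.] top crop [628. 198.]
0.3 (-25, 0) side crop [307. 411.] top crop [656. 377.]
0.33 (0, 0) side crop [252. 344.] top crop [680. 262.]
0.33 (0, 25) side crop [240. 374.] top crop [585. 275.]
0.33 (25, 0) side crop [197. 338.] top crop [665. 170.]
0.33 (-25, 0) side crop [308. 350.] top crop [695. 355.]
0.36 (0, 0) side crop [251. 280.] top crop [720. 236.]
0.36 (0, 25) side crop [239. 310.] top crop [622. 248.]
0.36 (25, 0) side crop [195. 274.] top crop [704. 140.]
0.36 (-25, 0) side crop [308. 286.] top crop [735. 332.]
0.4 (0, 0) side crop [249. 190.] top crop [778. 197.]
0.4 (0, 25) side crop [236. 219.] top crop [676. 210.]
0.4 (25, 0) side crop [191. 184.] top crop [762.  96.]
0.4 (-25, 0) side crop [308. 195.] top crop [795. 298.]
```

View pics/spout.png

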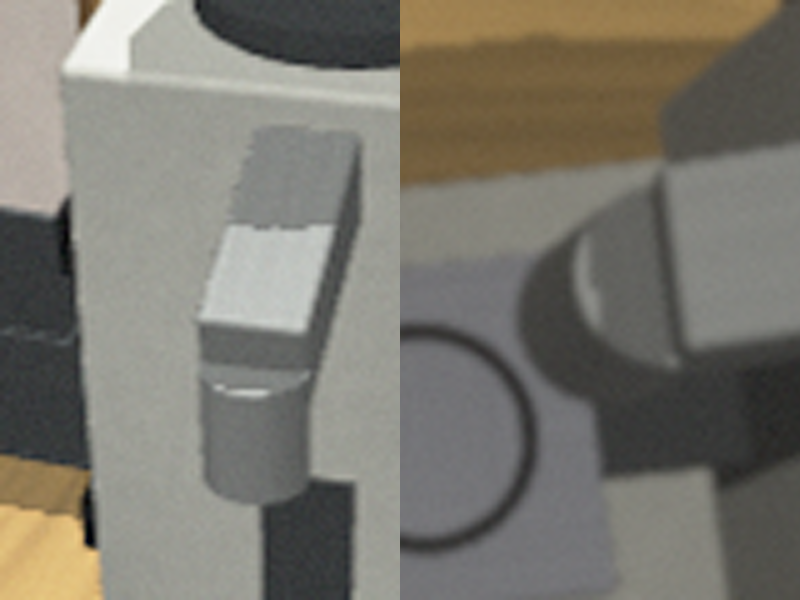

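```bash
python3 -m creep '{"translation":[[0,20,0],[0,20,0],[-5,20,0],[-5,5,0],[0,0,0],[0,0,0],[0,0,0]],"spin":[0.12,0.12,0.13,0.13,0,0,0],"gripper":[1,1,1,1,1,1,1]}' 15; python3 -c "
from station import *; s=get_state(); print(s['eef_pos'],s['ee_rot'],s['q'])"
```

```text
t: 4.5
eef_pos: [0.4443, 0.2579, 0.2457]
ee_rot: [3.14, -0.009, 2.97]
force: [0.1, -0.7, 0.7]
width: 0.0876
gripper_force: 0.0
[0.44429165 0.25790215 0.24572957] [ 3.14041961 -0.00854279  2.97003549] [ 0.90215817  0.08233417 -0.30022498 -0.00868636 -1.19129287 -2.64128638]
```

```bash
python3 -m creep '{"translation":[[-5,3,-30],[0,0,-40],[0,0,-40],[0,0,-40],[0,0,-25],[0,0,-10],[0,0,0],[0,0,0]],"spin":[0,0,0,0,0,0,0,0],"gripper":[1,1,1,1,1,1,1,1]}' 15
python3 - <<'E'
from h import *
f=snap('wrist','w2')
print([(np.round(d['centre'],3).tolist(),round(d['confidence'],2)) for d in nets.pinpoint('wrist','jar')], get_state()['eef_pos'])
E
```

```text
t: 5.3
eef_pos: [0.4399, 0.2621, 0.0617]
ee_rot: [3.139, -0.008, 2.973]
force: [0.2, -0.5, -0.0]
width: 0.0878
gripper_force: 0.0
[([0.44, 0.262, -0.0], 0.67), ([0.44, 0.368, 0.002], 0.66), ([0.34, 0.256, -0.002], 0.62)] [0.43994047 0.26240654 0.06217433]
```

View pics/w2.png

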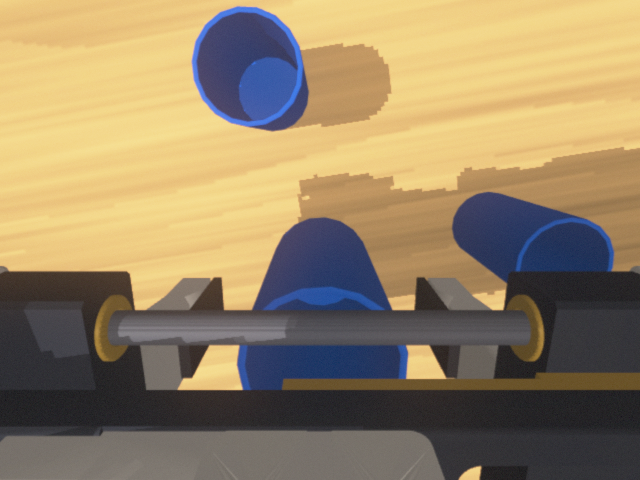

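The picture shows the large blue jar (columns 240–407) centred between the open fingers (inner faces at 220 and 418), so I close on it.

```bash
python3 -m creep '{"translation":[[0,0,0],[0,0,0],[0,0,0],[0,0,0],[0,0,0],[0,0,0],[0,0,0],[0,0,0]],"spin":[0,0,0,0,0,0,0,0],"gripper":[0,0,0,0,0,0,0,0]}' 15
python3 -m creep '{"translation":[[0,0,10],[0,0,30],[0,0,40],[0,0,40],[0,0,20],[0,0,0]],"spin":[0,0,0,0,0,0],"gripper":[0,0,0,0,0,0]}' 15
```

```text
t: 6.2
eef_pos: [0.4393, 0.2619, 0.0608]
ee_rot: [3.14, -0.008, 2.974]
force: [-0.0, 1.9, 3.2]
width: 0.0574
gripper_force: 14.8
t: 6.8
eef_pos: [0.44, 0.2623, 0.2041]
ee_rot: [3.136, -0.006, 2.974]
force: [-0.6, -0.5, -3.2]
width: 0.0572
gripper_force: 14.8
```

```bash
python3 -m creep '{"translation":[[4,-45,0],[4,-45,0],[4,-46,0],[4,-46,0],[4,-46,0],[4,-46,0],[4,-46,0],[4,-44,0]],"spin":[-0.07,-0.07,-0.07,-0.06,-0.06,-0.06,-0.06,-0.06],"gripper":[0,0,0,0,0,0,0,0]}'
python3 -m creep '{"translation":[[0,0,-20],[0,0,-20],[0,0,-15],[0,0,-12],[0,0,0],[0,0,0]],"spin":[0,0,0,0,0,0],"gripper":[0,0,0,0,0,0]}'
python3 - <<'E'
from h import *
for c in('side','top','wrist'):
    f=snap(c,c+'3')
    for l in('jar','lift'): print(c,l,[(np.round(d['centre'],3).tolist(),round(d['confidence'],2)) for d in nets.pinpoint(c,l)])
s=get_state();print(s['eef_pos'],s['ee_rot'],s['q'].round(2))
E
```

```text
t: 7.6
eef_pos: [0.4696, -0.1044, 0.1996]
ee_rot: [-3.141, -0.011, 2.461]
force: [0.8, 0.2, -1.2]
width: 0.0575
gripper_force: 14.8
t: 8.2
eef_pos: [0.4709, -0.1024, 0.1335]
ee_rot: [3.141, -0.009, 2.464]
force: [1.2, -0.4, -1.2]
width: 0.0575
gripper_force: 14.8
side jar [([0.476, -0.11, 0.072], 0.91), ([0.344, 0.253, -0.002], 0.76), ([0.439, 0.364, -0.002], 0.65)]
side lift [([0.579, -0.191, 0.068], 0.78)]
top jar [([0.436, 0.364, -0.002], 0.81), ([0.342, 0.255, -0.002], 0.63)]
top lift [([0.584, -0.183, 0.072], 0.94)]
wrist jar [([0.476, -0.105, 0.073], 0.68)]
wrist lift []
[ 0.47119078 -0.10234336  0.13384237] [ 3.14017125 -0.0083335   2.46379573] [ 0.19  0.13 -0.52 -0.01 -0.92 -2.43]
```

View pics/side3.png

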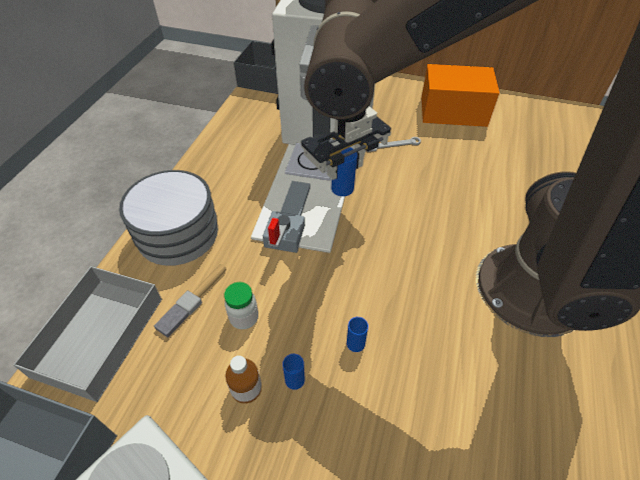

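The view shows the jar held upright at (343,175) beside the plate corner, handle at (274,231), jar bottom just above plate level. I now move in along the plate diagonal.

```bash
python3 -m creep '{"translation":[[0,0,4],[12,-9,0],[12,-9,0],[12,-9,0],[6,-5,0],[0,0,0]],"spin":[0,0,0,0,0,0],"gripper":[0,0,0,0,0,0]}'
python3 -m creep '{"translation":[[5,-4,0],[4,-3,0],[3,-2,0],[2,-2,0],[0,0,0],[0,0,0]],"spin":[0,0,0,0,0,0],"gripper":[0,0,0,0,0,0]}'
python3 - <<'E'
from h import *
for c in('side','wrist'):
    f=snap(c,c+'4')
    for l in('jar',): print(c,l,[(np.round(d['centre'],3).tolist(),round(d['confidence'],2)) for d in nets.pinpoint(c,l)])
s=get_state();print(s['eef_pos'],s['ee_rot'],s['q'].round(3),s['joint_efforts'].round(1))
E
```

```text
t: 9.25
eef_pos: [0.5138, -0.1353, 0.1369]
ee_rot: [3.141, -0.009, 2.462]
force: [-0.4, 0.2, -2.9]
width: 0.0571
gripper_force: 14.8
t: 9.85
eef_pos: [0.5269, -0.1454, 0.1376]
ee_rot: [3.141, -0.009, 2.464]
force: [0.7, -0.0, -2.2]
width: 0.0576
gripper_force: 14.8
side jar [([0.44, 0.364, -0.001], 0.9), ([0.342, 0.25, -0.002], 0.86), ([0.533, -0.153, 0.076], 0.75), ([0.591, 0.273, -0.004], 0.26)]
wrist jar [([0.529, -0.151, 0.075], 0.89)]
[ 0.52697417 -0.14529566  0.1376422 ] [ 3.1405337  -0.00867472  2.46390781] [ 0.084  0.23  -0.385 -0.008 -0.961 -2.328] [ -0.  -45.3  26.2   6.3  -0.1  -0. ]
```

```bash
python3 -m creep '{"translation":[[0,0,-2],[0,0,-2],[0,0,-1],[0,0,0],[0,0,0]],"spin":[0,0,0,0,0],"gripper":[0,0,0,0,0]}' 10
python3 -m creep '{"translation":[[0,0,-1],[0,0,0]],"spin":[0,0],"gripper":[0,0]}'
python3 -m creep '{"translation":[[0,0,-1],[0,0,0]],"spin":[0,0],"gripper":[0,0]}'
python3 -m creep '{"translation":[[0,0,-1],[0,0,0]],"spin":[0,0],"gripper":[0,0]}'
```

```text
t: 10.55
eef_pos: [0.5271, -0.1454, 0.1325]
ee_rot: [3.141, -0.009, 2.464]
force: [0.1, 0.7, -2.0]
width: 0.0572
gripper_force: 9.9
t: 10.75
eef_pos: [0.527, -0.1454, 0.1315]
ee_rot: [3.141, -0.009, 2.464]
force: [-0.0, 0.2, -2.9]
width: 0.0575
gripper_force: 9.9
t: 10.95
eef_pos: [0.527, -0.1454, 0.1304]
ee_rot: [3.141, -0.009, 2.464]
force: [0.2, -0.3, -1.3]
width: 0.0571
gripper_force: 9.9
t: 11.15
eef_pos: [0.5272, -0.1454, 0.1295]
ee_rot: [3.141, -0.009, 2.464]
force: [-1.1, -0.1, -1.9]
width: 0.0575
gripper_force: 9.9
```

```bash
python3 -m creep '{"translation":[[0,0,-1],[0,0,0]],"spin":[0,0],"gripper":[0,0]}' 6
python3 -m creep '{"translation":[[0,0,-1],[0,0,0]],"spin":[0,0],"gripper":[0,0]}'
python3 -m creep '{"translation":[[0,0,-1],[0,0,0]],"spin":[0,0],"gripper":[0,0]}'
```

```text
t: 11.35
eef_pos: [0.5276, -0.1456, 0.1292]
ee_rot: [3.14, -0.007, 2.464]
force: [-0.3, 0.1, 3.2]
width: 0.0573
gripper_force: 5.9
t: 11.55
eef_pos: [0.528, -0.1457, 0.1287]
ee_rot: [3.14, -0.007, 2.464]
force: [-0.3, -1.5, 6.3]
width: 0.0574
gripper_force: 6.0
t: 11.75
eef_pos: [0.5281, -0.1458, 0.1283]
ee_rot: [3.14, -0.006, 2.464]
force: [-2.1, 1.2, 11.3]
width: 0.0573
gripper_force: 6.0
```

```bash
python3 -m creep '{"translation":[[0,0,1],[0,0,1],[0,0,0],[0,0,0]],"spin":[0,0,0,0],"gripper":[0,0,0,0]}' 4
python3 -m creep '{"translation":[[0,0,0],[0,0,0],[0,0,0],[0,0,0],[0,0,0],[0,0,0],[0,0,0],[0,0,0]],"spin":[0,0,0,0,0,0,0,0],"gripper":[0.7,0.75,0.8,0.85,0.9,1,1,1]}'
python3 - <<'E'
from h import *
for c in('side','wrist'):
    f=snap(c,c+'5')
    for l in('jar',): print(c,l,[(np.round(d['centre'],3).tolist(),round(d['confidence'],2)) for d in nets.pinpoint(c,l)])
E
```

```text
t: 12.15
eef_pos: [0.5269, -0.1453, 0.1285]
ee_rot: [3.141, -0.009, 2.464]
force: [-0.7, 0.6, 2.2]
width: 0.0577
gripper_force: 4.0
t: 12.95
eef_pos: [0.5271, -0.1454, 0.1285]
ee_rot: [3.141, -0.009, 2.464]
force: [-1.0, 0.5, 1.1]
width: 0.0871
gripper_force: 0.0
side jar [([0.438, 0.369, -0.001], 0.87), ([0.34, 0.252, -0.003], 0.84)]
wrist jar []
```

Run:
```python
from h import *
for n,c in(('side3','side'),('side4','side'),('side5','side'),('wrist4','wrist'),('wrist5','wrist')):
    im=cv2.imread(f'pics/{n}.png'); h=cv2.cvtColor(im,cv2.COLOR_BGR2HSV); b=((h[...,0]>100)&(h[...,0]<130)&(h[...,1]>110)).astype(np.uint8)
    k,lab,st,ce=cv2.connectedComponentsWithStats(b); print(n,[(s.tolist(),e.round(0).tolist()) for s,e in zip(st[1:],ce[1:]) if s[4]>60])
for c in('side','top','wrist'):
    f=snap(c); print(c,[(np.round(d['centre'],3).tolist(),round(d['confidence'],2)) for d in nets.pinpoint(c,'jar')],[(np.round(d['centre'],3).tolist(),round(d['confidence'],2)) for d in nets.search_frame(c,'jar')])
```

```text
side3 [([332, 152, 26, 44, 743], [345.0, 176.0]), ([347, 317, 21, 35, 586], [357.0, 334.0]), ([283, 354, 21, 35, 628], [293.0, 371.0])]
side4 [([314, 134, 26, 45, 769], [328.0, 158.0]), ([347, 317, 21, 35, 587], [357.0, 334.0]), ([283, 354, 21, 35, 620], [293.0, 371.0])]
side5 [([314, 138, 25, 43, 829], [327.0, 160.0]), ([347, 317, 21, 35, 586], [357.0, 334.0]), ([283, 354, 21, 35, 623], [293.0, 371.0])]
wrist4 [([251, 223, 137, 88, 7853], [320.0, 276.0]), ([232, 345, 174, 34, 5629], [318.0, 361.0])]
wrist5 [([251, 222, 136, 89, 8058], [320.0, 275.0]), ([233, 345, 172, 46, 6146], [313.0, 363.0])]
side [([0.529, -0.154, 0.068], 0.91), ([0.437, 0.366, -0.001], 0.76), ([0.342, 0.25, -0.001], 0.62)] [([0.342, 0.261, 0.045], 0.95), ([0.436, 0.368, 0.044], 0.83), ([0.524, -0.13, 0.138], 0.6)]
top [([0.437, 0.364, 0.002], 0.95), ([0.345, 0.251, -0.0], 0.93), ([0.527, -0.146, 0.07], 0.68)] [([0.343, 0.258, 0.016], 0.94), ([0.509, -0.136, 0.118], 0.74), ([0.436, 0.372, 0.035], 0.68)]
wrist [([0.528, -0.149, 0.066], 0.85)] [([0.518, -0.142, 0.148], 0.65)]
```

```bash
python3 -m creep '{"translation":[[-4,3,0],[-8,6,0],[-12,10,0],[-16,13,0],[-20,16,0],[-20,16,0],[-18,15,0],[-11,9,0]],"spin":[0,0,0,0,0,0,0,0],"gripper":[1,1,1,1,1,1,1,1]}'
python3 -m creep '{"translation":[[0,0,0],[0,0,0],[0,0,0],[0,0,0],[0,0,0],[0,0,0],[0,0,0],[0,0,0]],"spin":[0.14,0.15,0.15,0.15,0.15,0.15,0.15,0.15],"gripper":[0,0,0,0,0,0,0,0]}'
python3 -m creep '{"translation":[[0,0,0],[0,0,0],[0,0,0],[0,0,0],[0,0,0]],"spin":[0.15,0.15,0.08,0,0],"gripper":[0,0,0,0,0]}'
python3 - <<'E'
from h import *
for c in('side','top'):
    f=snap(c,c+'6'); print(c,[(np.round(d['centre'],3).tolist(),round(d['confidence'],2)) for d in nets.pinpoint(c,'jar')])
s=get_state();print(s['eef_pos'],s['ee_rot'],s['q'].round(3),s['width'])
E
```

```text
t: 14.4
eef_pos: [0.4156, -0.0565, 0.1285]
ee_rot: [3.14, -0.009, 2.464]
force: [0.5, -0.7, 0.8]
width: 0.0877
gripper_force: 0.0
t: 15.2
eef_pos: [0.417, -0.0571, 0.1286]
ee_rot: [3.14, -0.008, -2.623]
force: [-0.1, -0.1, -0.2]
width: 0.0291
gripper_force: 0.0
t: 15.7
eef_pos: [0.4174, -0.0572, 0.1286]
ee_rot: [3.141, -0.008, -2.252]
force: [-0.7, 0.0, 0.1]
width: 0.0002
gripper_force: 0.0
side [([0.44, 0.366, -0.001], 0.86), ([0.341, 0.252, -0.001], 0.77), ([0.529, -0.153, 0.065], 0.58)]
top [([0.439, 0.364, 0.001], 0.74), ([0.53, -0.151, 0.07], 0.61), ([0.343, 0.252, -0.004], 0.6)]
[ 0.41790586 -0.05732327  0.12857642] [ 3.14060202 -0.00860794 -2.25060167] [ 0.339  0.032 -0.656  0.005 -0.891 -1.022] 0.0005484002714039215
```

```bash
python3 -m creep '{"translation":[[0,-7,0],[0,-7,0],[0,0,-25],[0,0,-30],[0,0,-25],[0,0,-18],[0,0,-6],[0,0,0]],"spin":[0.047,0,0,0,0,0,0,0],"gripper":[0,0,0,0,0,0,0,0]}'
python3 - <<'E'
from h import *
for c in('side','top'):
    f=snap(c,c+'7'); print(c,[(np.round(d['centre'],3).tolist(),round(d['confidence'],2)) for d in nets.pinpoint(c,'jar')])
s=get_state();print(s['eef_pos'],s['ee_rot'],s['q'].round(3),s['force'])
E
```

```text
t: 16.7
eef_pos: [0.4176, -0.0718, 0.024]
ee_rot: [3.139, -0.01, -2.204]
force: [0.0, 0.5, -0.4]
width: 0.0004
gripper_force: 0.0
side [([0.531, -0.153, 0.066], 0.97), ([0.339, 0.251, -0.001], 0.72)]
top [([0.435, 0.366, -0.001], 0.85), ([0.531, -0.151, 0.07], 0.67), ([0.344, 0.254, -0.0], 0.58), ([0.583, -0.188, 0.071], 0.2)]
[ 0.41890559 -0.07122606  0.02551226] [-3.14132103 -0.00714653 -2.20273778] [ 0.304  0.203 -0.778  0.008 -0.595 -0.943] [-0.60927534 -0.58843884 -0.69500688]
```

```bash
python3 -m creep '{"translation":[[3.2,-2.4,0],[3.2,-2.4,0],[3.2,-2.4,0],[3.2,-2.4,0],[3.2,-2.4,0],[3.2,-2.4,0],[3.2,-2.4,0],[0,0,0]],"spin":[0,0,0,0,0,0,0,0],"gripper":[0,0,0,0,0,0,0,0]}'
python3 - <<'E'
from h import *
for c in('side','top'):
    f=snap(c,c+'8'); print(c,[(np.round(d['centre'],3).tolist(),round(d['confidence'],2)) for d in nets.pinpoint(c,'jar')])
    h=cv2.cvtColor(f['img'],cv2.COLOR_RGB2HSV); b=((h[...,0]>100)&(h[...,0]<130)&(h[...,1]>110)).astype(np.uint8)
    k,lab,st,ce=cv2.connectedComponentsWithStats(b); print([(s.tolist(),e.round(0).tolist()) for s,e in zip(st[1:],ce[1:]) if s[4]>60])
s=get_state();print(s['eef_pos'],s['ee_rot'],s['force'])
E
```

```text
t: 17.7
eef_pos: [0.4409, -0.0885, 0.0245]
ee_rot: [3.141, -0.009, -2.203]
force: [-0.7, 0.1, -0.4]
width: 0.0004
gripper_force: 0.0
side [([0.437, 0.367, -0.003], 0.95), ([0.541, -0.167, 0.068], 0.9), ([0.341, 0.254, -0.002], 0.75)]
[([311, 128, 23, 49, 752], [321.0, 147.0]), ([347, 317, 21, 35, 588], [357.0, 334.0]), ([283, 354, 21, 35, 625], [294.0, 371.0])]
top [([0.346, 0.256, -0.004], 0.97), ([0.435, 0.365, -0.001], 0.93), ([0.545, -0.164, 0.07], 0.7)]
[([462, 186, 46, 28, 585], [485.0, 202.0]), ([192, 266, 12, 18, 140], [198.0, 275.0]), ([250, 315, 17, 18, 233], [258.0, 323.0])]
[ 0.44047039 -0.08824179  0.02457475] [ 3.14067732 -0.00870833 -2.20249711] [ 0.10526953 -0.1341026   0.60480942]
```

```bash
python3 -m creep '{"translation":[[3.3,-2.2,0],[3.3,-2.2,0],[3.3,-2.2,0],[3.3,-2.2,0],[3.3,-2.2,0],[3.3,-2.2,0],[3.3,-2.2,0],[3.3,-2.2,0]],"spin":[0,0,0,0,0,0,0,0],"gripper":[0,0,0,0,0,0,0,0]}'
python3 - <<'E'
from h import *
for c in('side','top'):
    f=snap(c,c+'9'); print(c,[(np.round(d['centre'],3).tolist(),round(d['confidence'],2)) for d in nets.pinpoint(c,'jar')])
s=get_state();print(s['eef_pos'],s['ee_rot'],s['force'])
E
```

```text
t: 18.7
eef_pos: [0.467, -0.106, 0.0245]
ee_rot: [3.14, -0.009, -2.203]
force: [-1.2, 1.5, 0.3]
width: 0.0006
gripper_force: 0.0
side [([0.342, 0.25, -0.001], 0.98), ([0.436, 0.365, 0.002], 0.67), ([0.566, -0.184, 0.069], 0.62)]
top [([0.57, -0.18, 0.069], 0.91), ([0.345, 0.251, 0.0], 0.75), ([0.435, 0.365, -0.002], 0.67)]
[ 0.46682277 -0.10592915  0.02447251] [ 3.14049528 -0.00879174 -2.2028384 ] [-0.45342351  0.29477266 -0.33217752]
```

```bash
python3 -m creep '{"translation":[[3,-1.9,0],[3,-1.9,0],[3,-1.9,0],[2.5,-1.6,0],[0,0,0]],"spin":[0,0,0,0,0],"gripper":[0,0,0,0,0]}'
python3 - <<'E'
from h import *
P=[]
for i in range(3):
  for c in('side','top'):
    f=snap(c,c+'10'); P+=[d['centre'] for d in nets.pinpoint(c,'jar') if d['centre'][2]>.05]
print(np.round(P,4))
s=get_state();print(s['t'],s['eef_pos'],s['ee_rot'],s['force'])
E
```

```text
t: 19.4
eef_pos: [0.4788, -0.1133, 0.0245]
ee_rot: [3.141, -0.009, -2.203]
force: [-0.6, 0.5, 0.3]
width: 0.0004
gripper_force: 0.0
[[ 0.579  -0.1912  0.0674]
 [ 0.5805 -0.1866  0.0713]
 [ 0.5875 -0.186   0.0689]
 [ 0.577  -0.19    0.0693]
 [ 0.5793 -0.1863  0.0681]
 [ 0.5785 -0.1936  0.0698]
 [ 0.581  -0.1906  0.2613]
 [ 0.5778 -0.1867  0.0707]]
20.0 [ 0.47844558 -0.11308007  0.02462262] [ 3.14074017 -0.00860928 -2.20236487] [-0.19233728 -0.48124941 -0.32326   ]
```

```bash
python3 -m creep '{"translation":[[-4,3,0],[-8,6,0],[-16,12,0],[-16,12,0],[-16,12,10],[0,20,40],[0,25,45],[0,25,45]],"spin":[0,0,0,0,0,0,0,0],"gripper":[0,0,0,0,0,0,0,0]}'
python3 -m creep '{"translation":[[20,30,45],[25,30,20],[25,0,0],[0,0,0],[0,0,0]],"spin":[-0.15,-0.15,-0.15,-0.15,-0.15],"gripper":[1,1,1,1,1]}'
python3 - <<'E'
from h import *
for c in('side','top','wrist'):
  f=snap(c,c+'11')
  for l in('jar','crank_axis','crank_grip','lift'):
    print(c,l,[(np.round(d['centre'],4).tolist(),round(d['confidence'],2)) for d in nets.pinpoint(c,l)])
s=get_state();print(s['eef_pos'],s['ee_rot'],s['q'].round(2),s['width'])
E
```

```text
t: 20.8
eef_pos: [0.4169, 0.0011, 0.1634]
ee_rot: [3.14, -0.009, -2.203]
force: [1.3, 1.2, 0.0]
width: 0.0002
gripper_force: 0.0
t: 21.3
eef_pos: [0.4852, 0.057, 0.2205]
ee_rot: [3.141, -0.01, -2.958]
force: [-0.6, 0.7, 0.5]
width: 0.035
gripper_force: 0.0
side jar [([0.4383, 0.3667, -0.0034], 0.83), ([0.3404, 0.2521, 0.002], 0.58), ([0.5795, -0.1916, 0.066], 0.48)]
side crank_axis [([0.5783, 0.0272, 0.0979], 0.64)]
side crank_grip [([0.5784, 0.0886, 0.0991], 0.96)]
side lift [([0.5815, -0.1887, 0.0702], 0.52)]
top jar [([0.5787, -0.1862, 0.0731], 0.76)]
top crank_axis []
top crank_grip []
top lift [([0.5822, -0.1861, 0.0695], 0.7)]
wrist jar [([0.4369, 0.3672, 0.0008], 0.94), ([0.3396, 0.2505, -0.0057], 0.83), ([0.5764, -0.1874, 0.0711], 0.72), ([0.5814, 0.0932, 0.0996], 0.69)]
wrist crank_axis []
wrist crank_grip [([0.5773, 0.0909, 0.0986], 0.97)]
wrist lift []
[0.48573006 0.05645923 0.22100625] [ 3.14056936 -0.00866    -2.9522338 ] [ 0.52  0.06 -0.39 -0.   -1.13 -1.9 ] 0.08702721566961204
```

```bash
python3 -m creep '{"translation":[[15,5,0],[15,5,0],[15,5,0],[15,5,0],[15,5,0],[10,5,0],[8,3,0],[0,0,0]],"spin":[0.15,0.15,0.15,0.15,0.15,0.15,0.15,0.15],"gripper":[1,1,1,1,1,1,1,1]}'
python3 -m creep '{"translation":[[0,0,0],[0,0,0],[0,0,0],[0,0,0],[0,0,0],[0,0,0],[0,0,0],[0,0,0]],"spin":[0.15,0.15,0.15,0.15,0.15,0.15,0.15,0.15],"gripper":[1,1,1,1,1,1,1,1]}'
python3 -m creep '{"translation":[[0,0,0],[0,0,0],[0,0,0],[0,0,0],[0,0,0],[0,0,0],[0,0,0],[0,0,0]],"spin":[0.15,0.15,0.15,0.15,0.15,0.15,0.15,0.15],"gripper":[1,1,1,1,1,1,1,1]}'
python3 -m creep '{"translation":[[0,0,0],[0,0,0],[0,0,0],[0,0,0],[0,0,0],[0,0,0],[0,0,0],[0,0,0]],"spin":[0.15,0.15,0.15,0.15,0.15,0.15,0,0],"gripper":[1,1,1,1,1,1,1,1]}'
python3 - <<'E'
from h import *
for c in('side','wrist'):
  f=snap(c,c+'12')
  for l in('crank_grip','crank_axis'):
    print(c,l,[(np.round(d['centre'],4).tolist(),round(d['confidence'],2)) for d in nets.pinpoint(c,l)])
s=get_state();print(s['eef_pos'],s['ee_rot'],s['q'].round(2),s['width'])
E
```

```text
t: 22.85
eef_pos: [0.5796, 0.0898, 0.2204]
ee_rot: [3.14, -0.009, -1.746]
force: [0.2, 0.7, -0.0]
width: 0.0881
gripper_force: 0.0
t: 23.65
eef_pos: [0.5787, 0.0895, 0.2209]
ee_rot: [3.14, -0.009, -0.546]
force: [0.3, -0.6, 0.5]
width: 0.0878
gripper_force: 0.0
t: 24.45
eef_pos: [0.5787, 0.0894, 0.2209]
ee_rot: [3.141, -0.008, 0.654]
force: [0.5, 0.1, 0.1]
width: 0.0871
gripper_force: 0.0
t: 25.25
eef_pos: [0.5787, 0.0894, 0.2209]
ee_rot: [3.141, -0.009, 1.543]
force: [-0.5, 0.1, -0.7]
width: 0.0877
gripper_force: 0.0
side crank_grip [([0.5804, 0.0926, 0.0951], 0.56)]
side crank_axis [([0.5758, 0.0277, 0.0984], 0.72)]
wrist crank_grip [([0.5805, 0.092, 0.0991], 0.85)]
wrist crank_axis [([0.5811, 0.0317, 0.1018], 0.73)]
[0.57868967 0.08949843 0.22098418] [ 3.14063299 -0.00873187  1.54636668] [ 0.48  0.21 -0.2  -0.01 -1.15  2.64] 0.08754431906734107
```

```bash
python3 -m creep '{"translation":[[0,1,-40],[0,0,-40],[0,0,-30],[0,0,-20],[0,0,-13],[0,0,0]],"spin":[0,0,0,0,0,0],"gripper":[1,1,1,1,1,1]}' 10
python3 -m creep '{"translation":[[0,0,0],[0,0,0],[0,0,0],[0,0,0],[0,0,0],[0,0,0],[0,0,0],[0,0,0]],"spin":[0,0,0,0,0,0,0,0],"gripper":[0,0,0,0,0,0,0,0]}' 10
python3 -m creep '{"translation":[[0,0,0],[0,0,0],[0,0,0],[0,0,0]],"spin":[0,0,0,0],"gripper":[0,0,0,0]}' 10
python3 - <<'E'
from h import *
s=get_state();print(s['eef_pos'],s['ee_rot'],s['force'],s['moment'])
A=np.array([.578,.030]); p=s['eef_pos'][:2]-A; print('r',np.hypot(*p),'phi',np.arctan2(p[1],p[0]))
E
```

```text
t: 26.15
eef_pos: [0.5778, 0.0901, 0.0764]
ee_rot: [-3.14, -0.007, 1.547]
force: [-0.0, 0.4, -0.6]
width: 0.0878
gripper_force: 0.0
t: 26.95
eef_pos: [0.5787, 0.0904, 0.078]
ee_rot: [3.141, -0.009, 1.548]
force: [-0.0, -0.1, 0.2]
width: 0.029
gripper_force: 0.0
t: 27.35
eef_pos: [0.5789, 0.0905, 0.078]
ee_rot: [3.14, -0.009, 1.548]
force: [2.3, -0.0, -2.4]
width: 0.0172
gripper_force: 10.0
[0.57888746 0.09051195 0.07797824] [ 3.14037864 -0.0086693   1.54778787] [ 2.29929958 -0.02073745 -2.43897923] [-0.2174237  -0.47787988  0.18826457]
r 0.06051845456930275 phi 1.5561314606084042
```

Run:
```python
import numpy as np
ph=1.55-.125*np.arange(0,57); P=60*np.stack([np.cos(ph),np.sin(ph)],1); r=np.round(P,1); d=np.diff(r,axis=0)
for i in range(7): print(i,[[float(round(a,1)),float(round(b,1))] for a,b in d[8*i:8*i+8]])
```

```text
0 [[7.5, -0.6], [7.3, -1.6], [7.1, -2.4], [6.8, -3.4], [6.2, -4.1], [5.7, -4.9], [5.0, -5.5], [4.4, -6.1]]
1 [[3.5, -6.7], [2.6, -7.0], [1.8, -7.3], [0.8, -7.4], [-0.1, -7.5], [-1.0, -7.4], [-1.9, -7.3], [-2.9, -6.9]]
2 [[-3.6, -6.5], [-4.5, -6.1], [-5.2, -5.4], [-5.8, -4.7], [-6.4, -4.0], [-6.8, -3.1], [-7.1, -2.3], [-7.4, -1.4]]
3 [[-7.5, -0.4], [-7.4, 0.5], [-7.4, 1.4], [-7.1, 2.4], [-6.8, 3.2], [-6.3, 4.0], [-5.8, 4.8], [-5.1, 5.4]]
4 [[-4.4, 6.1], [-3.6, 6.6], [-2.8, 6.9], [-1.9, 7.3], [-1.0, 7.4], [0.0, 7.5], [0.9, 7.4], [1.8, 7.3]]
5 [[2.7, 7.0], [3.6, 6.6], [4.4, 6.1], [5.1, 5.5], [5.7, 4.8], [6.3, 4.1], [6.7, 3.3], [7.1, 2.3]]
6 [[7.4, 1.5], [7.5, 0.6], [7.4, -0.4], [7.4, -1.3], [7.2, -2.2], [6.8, -3.1], [6.4, -3.9], [5.9, -4.7]]
```

```bash
python3 -m creep '{"translation":[[7.5,-0.6,0],[7.3,-1.6,0],[7.1,-2.4,0],[6.8,-3.4,0],[6.2,-4.1,0],[5.7,-4.9,0],[5.0,-5.5,0],[4.4,-6.1,0]],"spin":[-0.125,-0.125,-0.125,-0.125,-0.125,-0.125,-0.125,-0.125],"gripper":[0,0,0,0,0,0,0,0]}' 10
python3 - <<'E'
from h import *
s=get_state();print(s['eef_pos'],s['ee_rot'],s['force'],s['moment'])
A=np.array([.578,.030]); p=s['eef_pos'][:2]-A; print('r',np.hypot(*p),'phi',np.arctan2(p[1],p[0]),s['q'].round(2))
for c in('side','top'):
  f=snap(c)
  for l in('jar','lift','crank_grip','crank_axis'): print(c,l,[(np.round(d['centre'],3).tolist(),round(d['confidence'],2)) for d in nets.pinpoint(c,l)][:3])
E
```

```text
t: 28.15
eef_pos: [0.6312, 0.0641, 0.0781]
ee_rot: [3.141, -0.014, 0.543]
force: [5.8, 8.7, -4.6]
width: 0.0166
gripper_force: 9.9
[0.63115481 0.06414682 0.07812001] [ 3.14090269 -0.01401708  0.5432881 ] [ 5.82483589  8.74558105 -4.60204936] [ 2.51059624 -1.9619213   0.16081056]
r 0.06317783266011893 phi 0.5710162196821363 [ 0.41  0.41 -0.27 -0.   -0.87  1.71]
side jar [([0.438, 0.364, 0.0], 0.92), ([0.578, -0.193, 0.078], 0.69)]
side lift [([0.582, -0.19, 0.075], 0.6)]
side crank_grip []
side crank_axis [([0.581, 0.027, 0.096], 0.73)]
top jar [([0.437, 0.365, -0.004], 0.7), ([0.579, -0.189, 0.078], 0.58)]
top lift [([0.585, -0.186, 0.078], 0.82)]
top crank_grip [([0.633, 0.062, 0.099], 0.71)]
top crank_axis [([0.581, 0.031, 0.1], 0.86)]
```

```bash
python3 -m creep '{"translation":[[3.5,-6.7,0],[2.6,-7.0,0],[1.8,-7.3,0],[0.8,-7.4,0],[-0.1,-7.5,0],[-1.0,-7.4,0],[-1.9,-7.3,0],[-2.9,-6.9,0]],"spin":[-0.125,-0.125,-0.125,-0.125,-0.125,-0.125,-0.125,-0.125],"gripper":[0,0,0,0,0,0,0,0]}' 10
python3 -m creep '{"translation":[[-3.6,-6.5,0],[-4.5,-6.1,0],[-5.2,-5.4,0],[-5.8,-4.7,0],[-6.4,-4.0,0],[-6.8,-3.1,0],[-7.1,-2.3,0],[-7.4,-1.4,0]],"spin":[-0.125,-0.125,-0.125,-0.125,-0.125,-0.125,-0.125,-0.125],"gripper":[0,0,0,0,0,0,0,0]}' 10
python3 - <<'E'
from h import *
s=get_state();print(s['eef_pos'],s['ee_rot'],s['force'],s['moment'])
A=np.array([.579,.0305]); p=s['eef_pos'][:2]-A; print('r',np.hypot(*p),'phi',np.arctan2(p[1],p[0]),s['q'].round(2))
for c in('side','top'):
  f=snap(c)
  for l in('jar','lift','crank_grip','crank_axis'): print(c,l,[(np.round(d['centre'],3).tolist(),round(d['confidence'],2)) for d in nets.pinpoint(c,l)][:3])
E
```

```text
t: 29.45
eef_pos: [0.6347, 0.0049, 0.0783]
ee_rot: [-3.139, -0.013, -0.457]
force: [10.8, 0.5, -6.9]
width: 0.016
gripper_force: 10.0
t: 30.25
eef_pos: [0.587, -0.0281, 0.0783]
ee_rot: [-3.138, -0.008, -1.458]
force: [7.6, 7.0, -5.9]
width: 0.0166
gripper_force: 10.0
[ 0.58697999 -0.02808318  0.07827373] [-3.13785332 -0.00760617 -1.45773673] [ 7.56116351  7.0416781  -5.90816538] [ 2.14919089 -2.33255034 -0.1652068 ]
r 0.059124182255336964 phi -1.4354131637594845 [ 0.29  0.35 -0.38  0.01 -0.84 -0.18]
side jar [([0.581, -0.19, 0.093], 0.97), ([0.343, 0.253, -0.004], 0.91), ([0.44, 0.363, -0.002], 0.82)]
side lift [([0.583, -0.194, 0.092], 0.68)]
side crank_grip [([0.586, -0.029, 0.1], 0.93)]
side crank_axis [([0.576, 0.026, 0.098], 0.58)]
top jar [([0.434, 0.365, 0.001], 0.77), ([0.348, 0.252, -0.001], 0.72), ([0.581, -0.188, 0.095], 0.58)]
top lift [([0.582, -0.186, 0.094], 0.69)]
top crank_grip []
top crank_axis []
```

Lift and jar rise together; I continue with the same grip.

```bash
python3 -m creep '{"translation":[[-7.5,-0.4,0],[-7.4,0.5,0],[-7.4,1.4,0],[-7.1,2.4,0],[-6.8,3.2,0],[-6.3,4.0,0],[-5.8,4.8,0],[-5.1,5.4,0]],"spin":[-0.125,-0.125,-0.125,-0.125,-0.125,-0.125,-0.125,-0.125],"gripper":[0,0,0,0,0,0,0,0]}' 10
python3 -m creep '{"translation":[[-4.4,6.1,0],[-3.6,6.6,0],[-2.8,6.9,0],[-1.9,7.3,0],[-1.0,7.4,0],[0.0,7.5,0],[0.9,7.4,0],[1.8,7.3,0]],"spin":[-0.125,-0.125,-0.125,-0.125,-0.125,-0.125,-0.125,-0.125],"gripper":[0,0,0,0,0,0,0,0]}' 10
python3 - <<'E'
from h import *
s=get_state();print(s['eef_pos'],s['ee_rot'],s['force'],s['moment'])
A=np.array([.579,.0305]); p=s['eef_pos'][:2]-A; print('r',np.hypot(*p),'phi',np.arctan2(p[1],p[0]),s['q'].round(2))
for c in('side','top'):
  f=snap(c)
  for l in('jar','lift'): print(c,l,[(np.round(d['centre'],3).tolist(),round(d['confidence'],2)) for d in nets.pinpoint(c,l)][:3])
E
```

```text
t: 31.55
eef_pos: [0.5348, -0.0064, 0.0786]
ee_rot: [-3.14, -0.002, -2.457]
force: [12.9, 2.6, -8.4]
width: 0.016
gripper_force: 10.0
t: 32.35
eef_pos: [0.5233, 0.049, 0.0791]
ee_rot: [3.139, -0.004, 2.827]
force: [11.3, -5.7, -3.3]
width: 0.0161
gripper_force: 10.0
[0.52326355 0.04899024 0.07906595] [ 3.1390664  -0.00394884  2.82738887] [11.25931248 -5.73579979 -3.32271872] [-2.27436809 -4.03603966  0.12060934]
r 0.05872342549704184 phi 2.821273064931353 [ 0.46  0.26 -0.5  -0.01 -0.81 -2.34]
side jar [([0.342, 0.25, -0.003], 0.94), ([0.436, 0.364, -0.001], 0.58)]
side lift []
top jar [([0.58, -0.188, 0.111], 0.56)]
top lift [([0.586, -0.189, 0.109], 0.85)]
```

```bash
python3 -m creep '{"translation":[[2.7,7.0,0],[3.6,6.6,0],[4.4,6.1,0],[5.1,5.5,0],[0,0,0]],"spin":[-0.125,-0.125,-0.125,-0.125,0],"gripper":[0,0,0,0,0]}' 10
python3 -m creep '{"translation":[[0,0,0],[0,0,0],[0,0,0],[0,0,0],[0,0,20],[0,0,25],[0,0,10],[0,0,0]],"spin":[0,0,0,0,0,0,0.15,0.15],"gripper":[1,1,1,1,1,1,1,1]}' 10
python3 -m creep '{"translation":[[0,0,0],[0,0,0],[0,0,0],[0,0,0],[0,0,0],[0,0,0],[0,0,0],[0,0,0]],"spin":[0.15,0.15,0.15,0.15,0.15,0.15,0.15,0.15],"gripper":[1,1,1,1,1,1,1,1]}'
python3 -m creep '{"translation":[[0,0,0],[0,0,0],[0,0,0],[0,0,0],[0,0,0],[0,0,0],[0,0,0],[0,0,0]],"spin":[0.15,0.15,0.15,0.15,0.15,0.15,0.15,0.15],"gripper":[1,1,1,1,1,1,1,1]}'
python3 -m creep '{"translation":[[0,0,0],[0,0,0],[0,0,0],[0,0,0],[0,0,0]],"spin":[0.15,0.15,0.14,0,0],"gripper":[1,1,1,1,1]}'
python3 - <<'E'
from h import *
s=get_state();print(s['eef_pos'],s['ee_rot'],s['q'].round(2))
for c in('side','top','wrist'):
  f=snap(c)
  for l in('jar','lift','crank_grip','crank_axis'): print(c,l,[(np.round(d['centre'],3).tolist(),round(d['confidence'],2)) for d in nets.pinpoint(c,l)][:3])
E
```

```text
t: 33.15
eef_pos: [0.5382, 0.0744, 0.079]
ee_rot: [3.138, -0.007, 2.33]
force: [5.1, -0.4, 3.4]
width: 0.0163
gripper_force: 9.9
t: 33.95
eef_pos: [0.5368, 0.0742, 0.1348]
ee_rot: [3.138, -0.007, 2.637]
force: [-0.7, 0.8, -0.7]
width: 0.0747
gripper_force: 0.0
t: 34.75
eef_pos: [0.5356, 0.0737, 0.1327]
ee_rot: [3.14, -0.01, -2.446]
force: [0.9, 0.6, 1.1]
width: 0.0874
gripper_force: 0.0
t: 35.55
eef_pos: [0.5356, 0.0737, 0.1327]
ee_rot: [3.14, -0.009, -1.246]
force: [-0.0, -0.6, 0.1]
width: 0.0875
gripper_force: 0.0
t: 36.05
eef_pos: [0.5358, 0.0738, 0.1329]
ee_rot: [3.14, -0.008, -0.816]
force: [-0.1, 0.7, -0.8]
width: 0.0882
gripper_force: 0.0
[0.53582715 0.07375996 0.13286804] [ 3.14018987 -0.00847176 -0.81641353] [ 0.51  0.22 -0.42  0.01 -0.93  0.24]
side jar [([0.438, 0.365, -0.002], 0.61)]
side lift []
side crank_grip [([0.541, 0.072, 0.097], 0.83)]
side crank_axis [([0.577, 0.026, 0.099], 0.98)]
top jar []
top lift [([0.584, -0.188, 0.115], 0.96)]
top crank_grip []
top crank_axis []
wrist jar []
wrist lift []
wrist crank_grip [([0.54, 0.075, 0.097], 0.61)]
wrist crank_axis [([0.581, 0.03, 0.099], 0.83)]
```

```bash
python3 -m creep '{"translation":[[3.5,0.8,0],[0,0,-20],[0,0,-22],[0,0,-12],[0,0,0],[0,0,0],[0,0,0],[0,0,0]],"spin":[0,0,0,0,0,0,0,0],"gripper":[1,1,1,1,0,0,0,0]}' 10
python3 -m creep '{"translation":[[0,0,0],[0,0,0],[0,0,0],[0,0,0],[0,0,0],[0,0,0],[0,0,0],[0,0,0]],"spin":[0,0,0,0,0,0,0,0],"gripper":[0,0,0,0,0,0,0,0]}' 10
```

```text
t: 37.6
eef_pos: [0.5402, 0.0749, 0.0799]
ee_rot: [-3.141, -0.009, -0.812]
force: [-0.4, 0.8, 1.0]
width: 0.0611
gripper_force: 0.0
t: 38.4
eef_pos: [0.5392, 0.0745, 0.0789]
ee_rot: [3.14, -0.008, -0.812]
force: [-3.1, -1.7, 1.8]
width: 0.0162
gripper_force: 10.0
```

```bash
python3 -m creep '{"translation":[[5.7,4.8,0],[6.3,4.1,0],[6.7,3.3,0],[7.1,2.3,0],[7.4,1.5,0],[7.5,0.6,0],[7.4,-0.4,0],[7.4,-1.3,0]],"spin":[-0.125,-0.125,-0.125,-0.125,-0.125,-0.125,-0.125,-0.125],"gripper":[0,0,0,0,0,0,0,0]}' 10
python3 -m creep '{"translation":[[7.2,-2.2,0],[6.8,-3.1,0],[6.4,-3.9,0],[5.9,-4.7,0],[5.0,-5.5,0],[4.4,-6.1,0],[3.5,-6.7,0],[2.6,-7.0,0]],"spin":[-0.125,-0.125,-0.125,-0.125,-0.125,-0.125,-0.125,-0.125],"gripper":[0,0,0,0,0,0,0,0]}' 10
python3 - <<'E'
from h import *
s=get_state();print(s['eef_pos'],s['ee_rot'],s['force'],s['moment'])
A=np.array([.580,.0314]); p=s['eef_pos'][:2]-A; print('r',np.hypot(*p),'phi',np.arctan2(p[1],p[0]),s['q'].round(2))
for c in('side','top'):
  f=snap(c)
  for l in('jar','lift'): print(c,l,[(np.round(d['centre'],3).tolist(),round(d['confidence'],2)) for d in nets.pinpoint(c,l)][:3])
E
```

```text
t: 39.2
eef_pos: [0.5955, 0.0902, 0.0789]
ee_rot: [3.141, -0.008, -1.817]
force: [-1.7, 0.8, 1.0]
width: 0.0162
gripper_force: 10.0
t: 40.0
eef_pos: [0.6391, 0.0515, 0.079]
ee_rot: [3.14, -0.005, -2.817]
force: [5.3, 3.7, -3.7]
width: 0.0162
gripper_force: 10.0
[0.63909415 0.05148804 0.07904419] [ 3.14025783 -0.00471148 -2.81676753] [ 5.26781624  3.71281965 -3.69493282] [ 1.0943494  -1.61604228  0.1785222 ]
r 0.062415129081695546 phi 0.3276783040894038 [ 0.38  0.43 -0.24 -0.   -0.9  -1.63]
side jar [([0.44, 0.365, -0.005], 0.91), ([0.581, -0.19, 0.128], 0.65), ([0.34, 0.251, -0.004], 0.65)]
side lift [([0.584, -0.19, 0.129], 0.6)]
top jar [([0.437, 0.366, 0.0], 0.86), ([0.578, -0.186, 0.131], 0.84)]
top lift [([0.586, -0.188, 0.133], 0.94)]
```

```bash
python3 -m creep '{"translation":[[1.5,-7.3,0],[0.5,-7.4,0],[-0.4,-7.5,0],[-1.3,-7.4,0],[-2.2,-7.2,0],[-3.0,-6.8,0],[-3.8,-6.4,0],[0,0,0]],"spin":[-0.125,-0.125,-0.125,-0.125,-0.125,-0.125,-0.125,0],"gripper":[0,0,0,0,0,0,0,0]}' 10
python3 -m creep '{"translation":[[-3.6,-4.9,0],[-4.0,-4.5,0],[0,0,0]],"spin":[-0.1,-0.1,0],"gripper":[0,0,0]}' 10
python3 - <<'E'
from h import *
s=get_state();print(s['eef_pos'],s['ee_rot'],s['force'],s['moment'])
A=np.array([.580,.0314]); p=s['eef_pos'][:2]-A; print('r',np.hypot(*p),'phi',np.arctan2(p[1],p[0]),s['q'].round(2))
for c in('side','top'):
  f=snap(c)
  for l in('jar','lift'): print(c,l,[(np.round(d['centre'],3).tolist(),round(d['confidence'],2)) for d in nets.pinpoint(c,l)][:3])
E
```

```text
t: 41.1
eef_pos: [0.6317, -0.0003, 0.0798]
ee_rot: [3.137, -0.003, 2.592]
force: [9.9, -5.6, -5.1]
width: 0.0159
gripper_force: 10.0
t: 41.4
eef_pos: [0.6242, -0.0096, 0.0798]
ee_rot: [3.136, -0.004, 2.392]
force: [10.0, -5.2, -4.0]
width: 0.0159
gripper_force: 10.0
[ 0.62415013 -0.00964744  0.07980753] [ 3.13620113 -0.00378334  2.39240935] [10.01657475 -5.20793093 -3.9835738 ] [-2.29934031 -3.42970664 -0.18986197]
r 0.06028371796848482 phi -0.7489966198153005 [ 0.29  0.4  -0.28 -0.01 -0.88 -2.61]
side jar [([0.44, 0.362, -0.001], 0.89), ([0.579, -0.19, 0.138], 0.7), ([0.338, 0.251, -0.002], 0.65)]
side lift [([0.582, -0.191, 0.137], 0.91), ([0.623, -0.01, 0.097], 0.49)]
top jar [([0.436, 0.364, -0.002], 0.98), ([0.58, -0.188, 0.137], 0.88), ([0.347, 0.252, -0.001], 0.63)]
top lift [([0.587, -0.185, 0.141], 0.75), ([0.583, 0.268, 0.0], 0.25)]
```

```bash
python3 -m creep '{"translation":[[-3.4,-3.4,0],[-3.6,-3.2,0],[0,0,0]],"spin":[-0.08,-0.08,0],"gripper":[0,0,0]}' 10
python3 -m creep '{"translation":[[-1.9,-1.5,0],[-1.9,-1.5,0],[0,0,0]],"spin":[-0.04,-0.04,0],"gripper":[0,0,0]}' 10
python3 -m creep '{"translation":[[-2.0,-1.4,0],[0,0,0]],"spin":[-0.04,0],"gripper":[0,0]}' 10
```

```text
t: 42.0
eef_pos: [0.6169, -0.0158, 0.0799]
ee_rot: [3.136, -0.005, 2.233]
force: [9.3, -3.5, -3.4]
width: 0.0161
gripper_force: 10.1
t: 42.3
eef_pos: [0.6131, -0.0185, 0.0798]
ee_rot: [3.135, -0.006, 2.155]
force: [8.8, -1.9, -3.7]
width: 0.0162
gripper_force: 10.1
t: 42.5
eef_pos: [0.6121, -0.0191, 0.0799]
ee_rot: [3.133, -0.006, 2.115]
force: [10.2, 0.7, -5.4]
width: 0.0159
gripper_force: 10.0
```

```bash
python3 -m creep '{"translation":[[-2.1,-1.2,0],[0,0,0]],"spin":[-0.03,0],"gripper":[0,0]}' 10
python3 -m creep '{"translation":[[-2.1,-1.2,0],[0,0,0]],"spin":[-0.02,0],"gripper":[0,0]}' 10
python3 - <<'E'
from h import *
s=get_state();print(s['eef_pos'],s['ee_rot'],s['force'],s['moment'],s['q'].round(2))
A=np.array([.580,.0314]); p=s['eef_pos'][:2]-A; print('r',np.hypot(*p),'phi',np.arctan2(p[1],p[0]))
E
```

```text
t: 42.7
eef_pos: [0.6119, -0.0189, 0.0799]
ee_rot: [3.129, -0.006, 2.086]
force: [16.8, 5.4, -10.1]
width: 0.0167
gripper_force: 9.9
t: 42.9
eef_pos: [0.6104, -0.0196, 0.0799]
ee_rot: [3.128, -0.006, 2.067]
force: [19.1, 7.6, -13.1]
width: 0.0196
gripper_force: 9.9
[ 0.61043105 -0.01955107  0.07992124] [ 3.12779394 -0.00582702  2.06675235] [ 19.06805946   7.64041721 -13.05960189] [ 2.52272243 -6.25658304  0.08017716] [ 0.28  0.38 -0.32 -0.01 -0.86 -2.92]
r 0.059346942717383167 phi -1.0323937766677138
```

```bash
python3 -m creep '{"translation":[[0,0,0],[0,0,0],[0,0,0],[0,0,0],[0,0,0],[0,0,0],[0,0,20],[0,0,30]],"spin":[0,0,0,0,0,0,0,0],"gripper":[0.4,0.5,0.6,0.6,0.6,0.6,0.6,0.6]}' 10
python3 -m creep '{"translation":[[0,15,30],[0,30,20],[-20,40,0],[-30,40,0],[-30,40,0],[0,0,0],[0,0,0],[0,0,0]],"spin":[0,0,0,0,0,0,0,0],"gripper":[0.6,0.6,0.6,0.6,0.6,0.6,0.6,0.6]}'
python3 - <<'E'
from h import *
s=get_state();print(s['eef_pos'],s['ee_rot'],s['force'])
for c in('side','top'):
  f=snap(c,c+'20')
  for l in('jar','lift','crank_grip','white_jar','amber_bottle'): print(c,l,[(np.round(d['centre'],3).tolist(),round(d['confidence'],2)) for d in nets.pinpoint(c,l)][:3])
E
```

```text
t: 43.7
eef_pos: [0.6021, -0.0228, 0.1277]
ee_rot: [-3.138, -0.01, 2.065]
force: [0.8, -0.2, 0.1]
width: 0.0522
gripper_force: 0.0
t: 44.5
eef_pos: [0.5408, 0.1064, 0.1755]
ee_rot: [3.13, -0.081, 2.128]
force: [-0.2, 0.0, -0.4]
width: 0.0527
gripper_force: 0.0
[0.54077716 0.10639713 0.17550751] [ 3.12988495 -0.08118668  2.12768992] [-0.19320765  0.0479211  -0.4263345 ]
side jar [([0.439, 0.365, -0.001], 0.96), ([0.34, 0.25, -0.003], 0.58), ([0.58, -0.192, 0.138], 0.38)]
side lift [([0.583, -0.193, 0.138], 0.75)]
side crank_grip [([0.612, -0.024, 0.102], 0.56)]
side white_jar [([0.589, 0.269, -0.003], 0.7)]
side amber_bottle [([0.522, 0.414, -0.004], 0.95), ([0.589, 0.27, -0.005], 0.37)]
top jar [([0.577, -0.186, 0.143], 0.81)]
top lift [([0.582, -0.185, 0.139], 0.82)]
top crank_grip [([0.614, -0.023, 0.099], 0.78)]
top white_jar []
top amber_bottle []
```

View pics/top20.png

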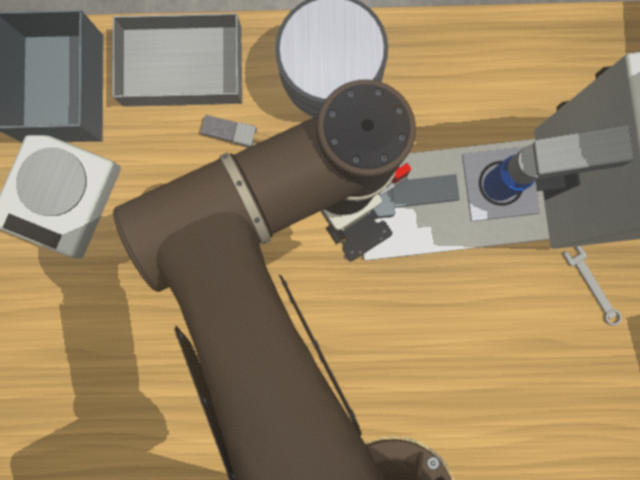

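The last picture shows the jar standing inside the plate's ring at (500,182), with the handle at (402,172) clear of the gripper. The lift is at its stop at about 0.139 m, so I hand the job in.

```bash
python3 -c "
from station import arm; print(arm.job_done())"
```

```text
the job is handed in; nothing more can be done
None
```

I set the blue jar on the lift plate, let go and slid it to the middle, then wound the crank to its stop and handed the job in at about 45 s; the last checks had the jar upright about 2–4 mm off centre, the robot touching nothing and the bystanders where they started, but hand-in returned no verdict.

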